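# Set out the grinder's own parts on the tray

## Robot

A 7-joint arm with a two-finger parallel gripper is mounted at the origin on the work surface. World frame = base frame: x ahead of the robot, y to its left, z up, the work surface at z = 0. Lengths are in mm, angles in rad, forces in N, time in s.
With the tool pointing down it reaches from about 400 to 900 mm from the base axis. Payload 5.5 kg.
Tool frame: the origin (TCP) lies at the very end of the fingers, on their centre line; the grasp point (between the pads) lies 19 mm behind it; z points along the fingers, y is the line along which they close (so a half turn about z gives the same grasp; the last joint's range is limited). The gripper opens to 85 mm and grips with 20 to 120 N. Pads are 22 mm wide; open, the fingers measure 114 mm over their backs; the gripper's body (76 mm by 85 mm) begins 54 mm behind the grasp point. The pads swing forward as they close: fully open they stand 13 mm farther back than shut.
Start: joints at [1.458, 0.501, -0.427, 1.55, 0.221, 1.138, -0.21], TCP at [238.593, -604.626, 231.31] pointing down, gripper open.
Joint ranges: [-2.88, 2.88], [-0.31, 2.03], [-1.54, 1.56], [0.2, 2.42], [-1.41, 4.55], [0.19, 2.02], [-2.57, 2.57]. Speed limits (rad/s): [2.57, 2.57, 3.14, 3.14, 3.14, 3.14, 3.14].

## Interface

Orientations are given as a 3x3 rotation matrix whose columns are the frame's x, y, z axes.
In Python, from bench import observe, grab_frame, camera_model, finish_job gives the robot as it stands.
- The arm moves only by the tool carry_out, never from a script. Its argument "targets" is a list of rows, each a list of 4 numbers: the shift along the tool's x, y, z in cm, then the turn about the tool's z in rad. In form: [[x, y, z, spin], ...]. A call has 1 to 12 rows; each row shifts and turns the commanded pose from where the row before left it, along the tool's axes as they then stand; what a row does not reach is not made up. A row lasts 1/8 s, in which the tool goes at most 62.5 mm and 10.7 degrees, less where a joint would pass 70% of its speed; a pose out of reach is approached as far as the arm can. A call with a gripper value outside its range is refused whole. "gripper" is the opening in per cent of the stroke, from 0 (shut) to 100 (fully open), set as the call begins (left out, the last holds). The fingers move at their own pace and stop on an object; "force" is the grip in N (left out, the last holds). Time passes only in rows, so rows that do not move let the fingers close. It gives the time, the measured TCP pose, the force, the opening and the grip force at its end, in the units of the state.
- observe(): the state, without advancing time (a new reading comes with each control period).
- grab_frame(name): name is "scene" or "side" or "wrist"; returns the picture (480x640x3 uint8, red, green, blue); there is no depth.
- camera_model(name): a dict with "fx", "fy", "cx", "cy" (pixels), "world_from_camera" (4x4, takes a point from camera to world coordinates). Camera axes: x right, y down, z forward; pixel columns grow to the right and rows downward; lengths in mm; the calibration is good to about 2 mm. A picture is of the moment at which its call begins: read the wrist's pose just before it. camera_model takes no time and is no camera call; for the wrist camera it gives the pose at the moment of the call.
- finish_job(): hands the job in; it is judged then, once.
The state is a dict: "time": time; "q": joint angles; "dq": joint speeds; "joint_torque": joint torques, N m; "ee_pos": TCP position; "ee_rot": TCP orientation; "wrist_force": force on the tool from outside, world axes, zero at the start; "wrist_torque": the same for the moment, N m; "width": finger opening in mm; "grip_force": force on a finger pad.
Only numpy, scipy, OpenCV 4.12 (cv2) and the standard library are available. Lean on these libraries where they do the work, as an engineer would, in place of code of your own. Each camera call takes 0.05 s, during which the arm holds its last target. There are 200 camera calls.

## Task

Gather the grinder's own parts on the white tray: stand the grey bellows cap upright in the middle of the round cork mat, the steel funnel upright, mouth up, in the middle of the round blue mat, and lay the wooden-handled brush, right side up, lengthwise along the middle of the long green mat, each wholly on its mat. Set each one down gently, without dropping it. Leave the black cap, the copper funnel, the red brush and the glass tumbler where they are.

Things in the scene. Friction and masses are not known exactly. Their poses are not given: they have to be found in the camera images.
- grey_cap: Mid-grey silicone bellows cap with ribbed sides, standing upright on the counter: 54 mm diameter over the ribs, 45 mm high, about 60 g. Origin at the centre of its underside, z up. Belongs on the cork mat.
- steel_funnel: Bright stainless steel dosing funnel, standing upright, narrow end down: foot 42 mm diameter, flaring to a straight band of 56 mm outer diameter from 24 mm height up to its open mouth at 50 mm; about 110 g. Origin at the centre of its underside, z up. Belongs on the blue mat.
- wood_brush: Brush with a brown wooden handle and pale bristles, lying flat on the counter: 140 mm long along its x axis; handle 20 mm wide and 22 mm high from x = -70 to +20 mm, then an aluminium ferrule 22 mm wide and bristles 26 mm wide and 20 mm high up to x = +70 mm; about 50 g. Origin at the middle of its length and width on its underside (the balance point, on the handle); z up. Belongs on the green mat.
- cork_mat: Round brown cork mat, 84 mm diameter, 4 mm thick. Origin at the centre of its underside, z up; its top is 4 mm above the origin. x runs along the tray's short side. It is fixed on the floor (6 mm above the counter) of a white ceramic tray, 200 x 320 mm, whose rim is 6 mm thick and rises 14 mm above the counter; the three mats lie on it side by side in any order, centres 100 mm apart along the tray's long side.
- blue_mat: Round blue mat, 84 mm diameter, 4 mm thick. Origin at the centre of its underside, z up; its top is 4 mm above the origin. x runs along the tray's short side. Fixed on the same tray.
- green_mat: Long green mat, 170 mm along its x axis (the tray's short side), 56 mm wide along y, 4 mm thick. Origin at the centre of its underside, z up; its top is 4 mm above the origin. Fixed on the same tray.
- black_cap: Black rubber look-alike of the grey cap, not the grinder's, to be left alone: bellows cap with ribbed sides, standing upright on the counter: 54 mm diameter over the ribs, 45 mm high, about 60 g. Origin at the centre of its underside, z up. 
- copper_funnel: Copper-coloured look-alike of the steel funnel, not the grinder's, to be left alone: dosing funnel, standing upright, narrow end down: foot 42 mm diameter, flaring to a straight band of 56 mm outer diameter from 24 mm height up to its open mouth at 50 mm; about 110 g. Origin at the centre of its underside, z up. 
- red_brush: Brush with a red plastic handle and black bristles, not the grinder's, to be left alone, lying flat on the counter: 140 mm long along its x axis; handle 20 mm wide and 22 mm high from x = -70 to +20 mm, then an aluminium ferrule 22 mm wide and bristles 26 mm wide and 20 mm high up to x = +70 mm; about 50 g. Origin at the middle of its length and width on its underside (the balance point, on the handle); z up. 
- tumbler: Clear glass tumbler, open at the top, 72 mm rim diameter, 95 mm high, standing beyond the other things, to be left alone. Origin at the centre of its underside, z up.
There are look-alikes about, which are no part of the job. What is shaped like the steel_funnel but purple or yellow is not meant.

How it is judged:
By the outcome, as a careful person would: the job done as asked, in the order asked, and still so for the second after the job is handed in, with the robot touching nothing.
It also fails if it takes over 106 s, if anything falls off the work surface, if the arm or the gripper's body presses on something with over 40 N, if the wrist force passes 120 N, or if a joint passes its speed limit or range.

## Working session

There is one attempt and no reset: what is moved stays moved. The work goes in short steps, Python scripts to look and compute and a tool call to move; the robot and the scene stay as the last step left them, time stands still between calls to the robot, and variables do not carry over. Pictures are saved under pics/ and viewed, at most 14 in all, crops included, and the job is handed in when it is done.

Besides the shell and the picture viewer there is one more tool, called after "Request:" by a JSON object that holds its "op" and its "data", one argument or row to a line. carry_out: Moves the arm, as the interface text tells. Its arguments: {"type":"object","properties":{"targets":{"type":"array","items":{"type":"array","items":{"type":"number"}}},"gripper":{"type":"number"},"force":{"type":"number"}},"required":["targets"]}

```bash
mkdir -p pics; cat > h.py <<'E'
import numpy as np, cv2
from bench import *
np.set_printoptions(precision=2,suppress=True)
def snap(n,f):
    s=observe(); im=grab_frame(n); m=camera_model(n)
    cv2.imwrite(f'pics/{f}.png',im[:,:,::-1]); np.savez(f'pics/{f}.npz',T=np.array(m['world_from_camera']),k=[m['fx'],m['fy'],m['cx'],m['cy']])
    return im
def ray(f,u,v,z):
    d=np.load(f'pics/{f}.npz'); T=d['T']; k=d['k']
    r=T[:3,:3]@np.array([(u-k[2])/k[0],(v-k[3])/k[1],1]); o=T[:3,3]
    return o+r*(z-o[2])/r[2]
E
python3 - <<'E'
from h import *
for n in ['scene','side','wrist']: snap(n,n+'0'); print(np.load(f'pics/{n}0.npz')['T'])
s=observe(); print(s['ee_pos'],s['ee_rot'],s['time'],s['width'])
a=[cv2.imread(f'pics/{n}0.png') for n in ['side','wrist']]
cv2.imwrite('pics/sw.png',cv2.resize(np.hstack(a),(800,300)))
E
```

```text
[[   0.74    0.55   -0.39  914.61]
 [   0.68   -0.59    0.45 -323.45]
 [   0.02   -0.6    -0.8   703.31]
 [   0.      0.      0.      1.  ]]
[[ -0.9   -0.22   0.39 197.6 ]
 [ -0.44   0.46  -0.77 768.14]
 [ -0.01  -0.86  -0.51 539.87]
 [  0.     0.     0.     1.  ]]
[[   0.37   -0.88   -0.3   314.21]
 [  -0.93   -0.35   -0.12 -574.5 ]
 [  -0.      0.32   -0.95  373.25]
 [   0.      0.      0.      1.  ]]
[ 238.35 -604.13  230.48] [[ 0.93  0.37 -0.  ]
 [ 0.37 -0.93  0.  ]
 [ 0.   -0.   -1.  ]] 0.15 85.11594718844566
```

View pics/scene0.png

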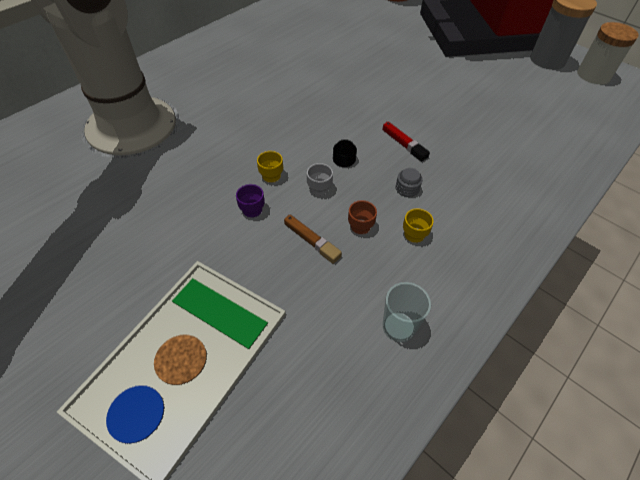

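View pics/sw.png

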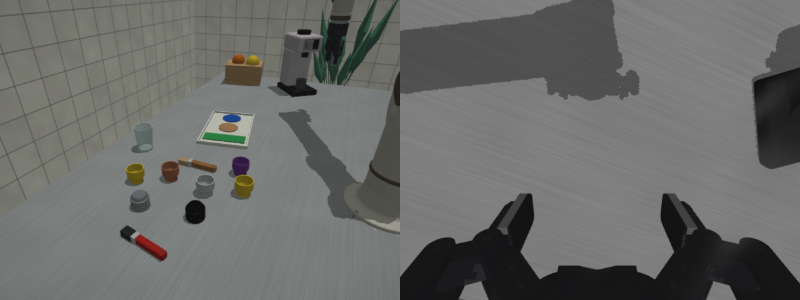

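The scene picture shows the tray at lower left, with green (219,312), cork (180,359) and blue (135,414) mats. The wood brush runs from (285,219) to (340,258), bristles at lower right. The steel funnel is at (320,178) and the grey cap at (409,181). The side view agrees with this layout.

```bash
python3 - <<'E'
from h import *
im=cv2.imread('pics/scene0.png'); hsv=cv2.cvtColor(im,cv2.COLOR_BGR2HSV)
def comp(lo,hi,near):
    m=cv2.inRange(hsv,np.array(lo),np.array(hi)); m=cv2.morphologyEx(m,cv2.MORPH_CLOSE,np.ones((3,3)))
    n,l,st,c=cv2.connectedComponentsWithStats(m)
    i=min((i for i in range(1,n) if st[i,4]>60),key=lambda i:np.hypot(*(c[i]-near)))
    p=np.argwhere(l==i)[:,::-1]; return p
def planar(p,z):
    w=np.array([ray('scene0',u,v,z)[:2] for u,v in p]); return w
for n,lo,hi,near in [('green',(45,100,40),(80,255,255),(219,312)),('cork',(5,60,60),(20,255,255),(180,359)),('blue',(105,120,60),(122,255,255),(135,414))]:
    w=planar(comp(lo,hi,near),10); r=cv2.minAreaRect(w.astype(np.float32)); print(n,w.mean(0),r)
w=planar(comp((5,110,40),(20,255,255),(302,230)),20); print('handle',w.mean(0),cv2.minAreaRect(w.astype(np.float32)))
for n,u,v,z in [('tail',286,217,20),('tip',341,255,10),('funneltop',320,171,50),('captop',410,173,45),('copper',363,209,50),('yel',418,217,50),('yel2',270,158,50),('purp',250,192,50),('black',345,147,45),('redtail',385,125,15),('redtip',427,155,10),('tumbler',407,295,95)]: print(n,ray('scene0',u,v,z))
c=np.vstack([cv2.resize(im[120:280,230:450],None,fx=3.5,fy=3.5,interpolation=cv2.INTER_CUBIC)]); cv2.imwrite('pics/crop.png',c)
E
```

```text
green [ 558.04 -180.09] ((555.107666015625, -180.16111755371094), (170.28424072265625, 55.586910247802734), 11.472097396850586)
cork [ 575.71 -278.81] ((575.0724487304688, -278.3394470214844), (84.91838836669922, 83.278076171875), 0.6661651730537415)
blue [ 595.68 -376.71] ((595.359130859375, -375.79638671875), (82.7192611694336, 82.37065124511719), 6.2419047355651855)
handle [540.18  44.73] ((539.9542846679688, 44.30488204956055), (24.972707748413086, 91.57427215576172), 89.38220977783203)
tail [495.03  46.03  20.  ]
tip [633.39  57.67  10.  ]
funneltop [476.53 167.27  50.  ]
captop [616.44 298.91  45.  ]
copper [609.36 148.32  50.  ]
yel [700.55 206.4   50.  ]
yel2 [371.45 121.8   50.  ]
purp [414.18  25.78  50.  ]
black [462.73 264.98  45.  ]
redtail [461.49 420.01  15.  ]
redtip [595.06 407.57  10.  ]
tumbler [795.27  24.9   95.  ]
```

View pics/crop.png

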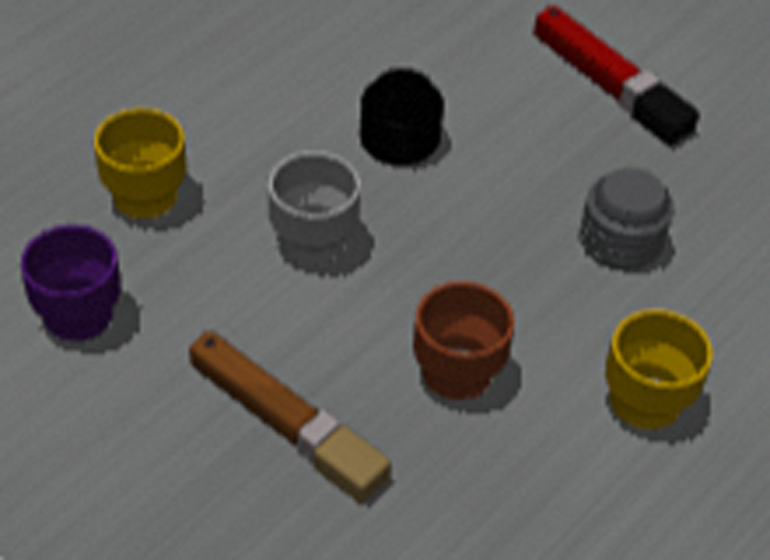

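Request:
{"op": "carry_out", "data": {
  "targets": [
    [3.4, -3.5, 0, 0],
    [3.4, -3.5, 0, 0],
    [3.4, -3.5, 0, 0],
    [3.4, -3.5, 0, 0],
    [3.4, -3.5, 0, 0],
    [3.4, -3.5, 0, 0],
    [3.4, -3.5, 0, 0],
    [3.4, -3.5, 0, 0],
    [3.4, -3.5, 0, 0],
    [3.4, -3.5, 0, 0]
  ]
}}

```text
time: 1.4
ee_pos: [426.7, -152.8, 231.4]
ee_rot: [[0.93, 0.367, 0.0], [0.367, -0.93, -0.0], [-0.0, 0.0, -1.0]]
wrist_force: [0.6, -0.4, 0.4]
width: 85.7
grip_force: 0.0
```

Request:
{"op": "carry_out", "data": {
  "targets": [
    [3.4, -3.5, 0, 0],
    [3.4, -3.5, 0, 0],
    [3.4, -3.5, 0, 0],
    [3.4, -3.5, 0, 0],
    [3.4, -3.5, 0, 0],
    [3.4, -3.5, 0, 0],
    [3.4, -3.5, 0, 0],
    [3.0, -3.5, 0, 0],
    [1, -3.5, 0, 0],
    [0, 0, 0, 0]
  ]
}}

```text
time: 2.65
ee_pos: [567.6, 245.4, 231.1]
ee_rot: [[0.928, 0.373, -0.001], [0.373, -0.928, 0.003], [-0.0, -0.003, -1.0]]
wrist_force: [-0.7, -0.5, -0.6]
width: 85.4
grip_force: 0.0
```

```bash
cat >> h.py <<'E'
def tool(dx,dy):
    s=observe(); R=np.array(s['ee_rot']); p=np.array(s['ee_pos']); return (R.T@np.array([dx-p[0],dy-p[1],0]))/10
E
python3 - <<'E'
from h import *
print(ray('scene0',319.7,174.3,50),ray('scene0',410.6,176,45),ray('scene0',337.5,257.8,10))
snap('wrist','w1'); s=observe(); print(s['ee_pos'],s['ee_rot'],s['q'],s['time']); print(tool(616,299))
E
```

```text
[482.66 159.68  50.  ] [622.59 292.49  45.  ] [632.74  48.14  10.  ]
[568.37 242.65 230.92] [[ 0.93  0.37 -0.  ]
 [ 0.37 -0.93  0.  ]
 [-0.   -0.   -1.  ]] [ 0.13  0.53 -0.8   1.63  0.4   1.16 -1.96] 2.7
[ 6.51 -3.47 -0.  ]
```

View pics/w1.png

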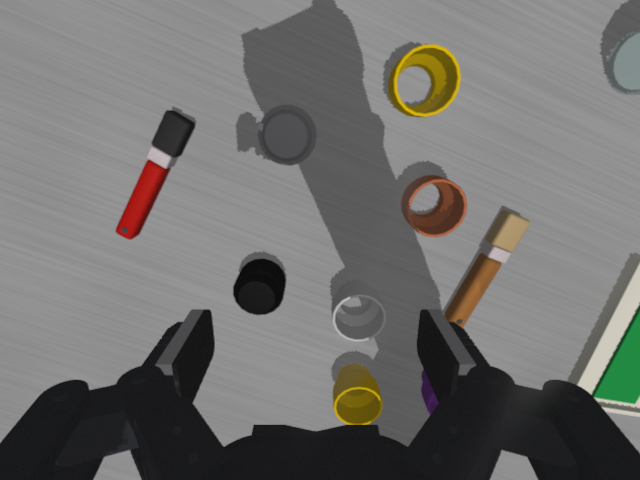

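The wrist view shows the grey cap top at (286,134), the steel funnel mouth at (358,318), the black cap at (261,290), and the bristle end at (514,214) with the ferrule at (497,254).

```bash
python3 - <<'E'
from h import *
print('cap',ray('w1',286,134,45),'fun',ray('w1',358,318,50),'tip',ray('w1',517,213,20),'ferr',ray('w1',497,254,21),ray('w1',459,322,22),'black',ray('w1',261,294,45))
c=ray('w1',286,134,45); print(tool(c[0],c[1]))
E
```

```text
cap [623.31 292.23  45.  ] fun [480.2  159.88  50.  ] tip [636.42  48.5   20.  ] ferr [590.24  44.77  21.  ] [503.44  42.44  22.  ] black [466.48 261.66  45.  ]
[ 6.94 -2.57 -0.  ]
```

Request:
{"op": "carry_out", "data": {
  "targets": [
    [3.5, -1.3, 0, 0],
    [3.44, -1.27, 0, 0],
    [0, 0, 4, 0],
    [0, 0, 4, 0],
    [0, 0, 4, 0],
    [0, 0, 4, 0],
    [0, 0, 0, 0],
    [0, 0, 0, 0]
  ],
  "force": 30
}}

```text
time: 3.7
ee_pos: [625.6, 289.7, 72.7]
ee_rot: [[0.931, 0.366, 0.001], [0.366, -0.931, 0.0], [0.001, 0.0, -1.0]]
wrist_force: [-0.0, 1.0, 0.6]
width: 85.5
grip_force: 0.0
```

```bash
python3 - <<'E'
from h import *
snap('wrist','w2');print(tool(623.3,292.2)); print(observe()['ee_pos'])
E
```

```text
[-0.19 -0.27 -0.  ]
[626.01 290.37  73.56]
```

View pics/w2.png

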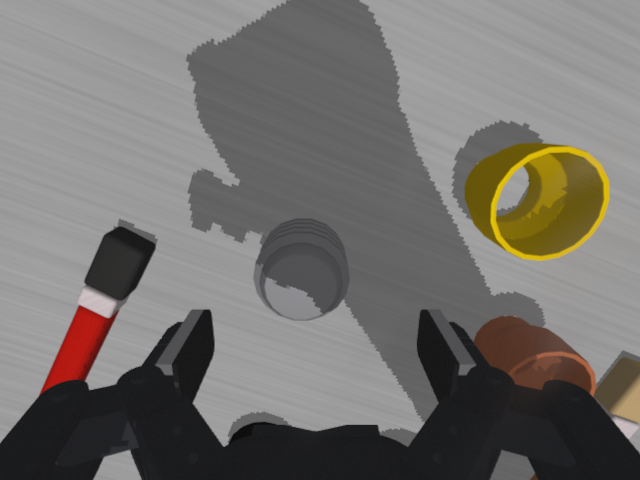

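The cap top is centred at about (303,282), between the fingers and slightly left of their middle (316).

```bash
python3 - <<'E'
from h import *
c=ray('w2',303,282,45); print(c,tool(c[0],c[1]))
E
```

```text
[624.21 296.4   45.  ] [ 0.05 -0.63  0.  ]
```

Request:
{"op": "carry_out", "data": {
  "targets": [
    [-0.05, -0.45, 0, 0],
    [0, 0, 2, 0],
    [0, 0, 2, 0],
    [0, 0, 1.5, 0],
    [0, 0, 1.2, 0],
    [0, 0, 0, 0]
  ]
}}

```text
time: 4.5
ee_pos: [621.4, 293.7, 2.6]
ee_rot: [[0.93, 0.367, -0.002], [0.367, -0.93, -0.001], [-0.003, 0.0, -1.0]]
wrist_force: [0.3, 0.4, 0.1]
width: 85.3
grip_force: 0.0
```

Request:
{"op": "carry_out", "data": {
  "targets": [
    [0, 0, 0, 0],
    [0, 0, 0, 0],
    [0, 0, 0, 0],
    [0, 0, 0, 0],
    [0, 0, 0, 0],
    [0, 0, 0, 0],
    [0, 0, 0, 0],
    [0, 0, 0, 0]
  ],
  "gripper": 35
}}

```text
time: 5.5
ee_pos: [623.1, 294.6, 5.4]
ee_rot: [[0.93, 0.367, 0.002], [0.367, -0.93, 0.001], [0.002, -0.0, -1.0]]
wrist_force: [-0.3, 0.3, 5.5]
width: 53.6
grip_force: 31.9
```

Request:
{"op": "carry_out", "data": {
  "targets": [
    [0, 0, -1, 0],
    [0, 0, -3, 0],
    [0, 0, -4, 0],
    [0, 0, -4, 0]
  ]
}}

```text
time: 6.0
ee_pos: [621.8, 293.8, 125.2]
ee_rot: [[0.93, 0.367, -0.001], [0.367, -0.93, -0.001], [-0.001, 0.0, -1.0]]
wrist_force: [0.4, -0.3, -1.4]
width: 53.6
grip_force: 31.8
```

Request:
{"op": "carry_out", "data": {
  "targets": [
    [-1, 2, 0, 0],
    [-2, 4, 0, 0],
    [-2.5, 5, 0, 0],
    [-2.5, 5, 0, 0],
    [-2.5, 5, 0, 0],
    [-2.5, 5, 0, 0],
    [-2.5, 5, 0, 0],
    [-2.5, 5, 0, 0],
    [-2.5, 5, 0, 0],
    [-2.5, 5, 0, 0],
    [-2, 4, 0, 0],
    [0, 0, 0, 0]
  ]
}}

```text
time: 7.5
ee_pos: [571.1, -269.3, 123.7]
ee_rot: [[0.933, 0.359, -0.002], [0.359, -0.933, -0.003], [-0.003, 0.002, -1.0]]
wrist_force: [-0.1, 0.4, -1.0]
width: 53.3
grip_force: 31.8
```

```bash
python3 - <<'E'
from h import *
snap('wrist','w3');print(tool(575.2,-278.5)); s=observe(); print(s['ee_pos'],s['width'],s['time'],s['wrist_force'])
E
```

```text
[-0.18  1.33  0.  ]
[ 572.05 -265.46  123.96] 53.25415999128801 7.55 [ 0.12  0.33 -0.96]
```

View pics/w3.png

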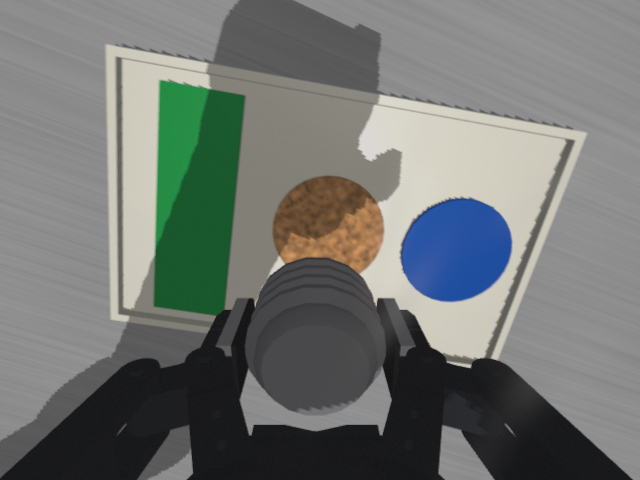

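The wrist view shows the cork mat centred near (328,231), the blue mat near (456,250), and the held cap with its top disc near (315,366).

```bash
python3 - <<'E'
from h import *
print(ray('w3',328,231,10),ray('w3',456.5,249.5,10),ray('w3',199,197,10)); c=ray('w3',315,366,124-4+45);print('cap',c); print(tool(575.2,-278.3), observe()['ee_pos'])
E
```

```text
[ 577.5  -273.82   10.  ] [ 599.38 -370.97   10.  ] [ 567.5  -176.58   10.  ]
cap [ 573.88 -264.76  165.  ]
[-0.17  1.31  0.  ] [ 572.05 -265.46  123.96]
```

Request:
{"op": "carry_out", "data": {
  "targets": [
    [-0.13, 1.16, 0, 0],
    [0, 0, 3, 0],
    [0, 0, 3, 0],
    [0, 0, 2, 0],
    [0, 0, 1.2, 0],
    [0, 0, 0.8, 0],
    [0, 0, 0.5, 0],
    [0, 0, 0.3, 0],
    [0, 0, 0, 0],
    [0, 0, 0, 0]
  ]
}}

```text
time: 8.8
ee_pos: [576.7, -274.1, 16.8]
ee_rot: [[0.93, 0.367, 0.001], [0.367, -0.93, -0.0], [0.001, 0.001, -1.0]]
wrist_force: [-0.9, 0.1, -0.4]
width: 53.5
grip_force: 31.8
```

```bash
python3 - <<'E'
from h import *
snap('scene','s3');print(tool(575,-277)); s=observe(); print(s['ee_pos'],s['time'],s['wrist_force'])
im=cv2.imread('pics/s3.png')[250:480,40:320]; cv2.imwrite('pics/c3.png',cv2.resize(im,None,fx=2.5,fy=2.5,interpolation=2))
E
```

```text
[-0.26  0.21 -0.  ]
[ 576.69 -274.09   16.76] 8.85 [-0.43  0.48  0.06]
```

View pics/c3.png

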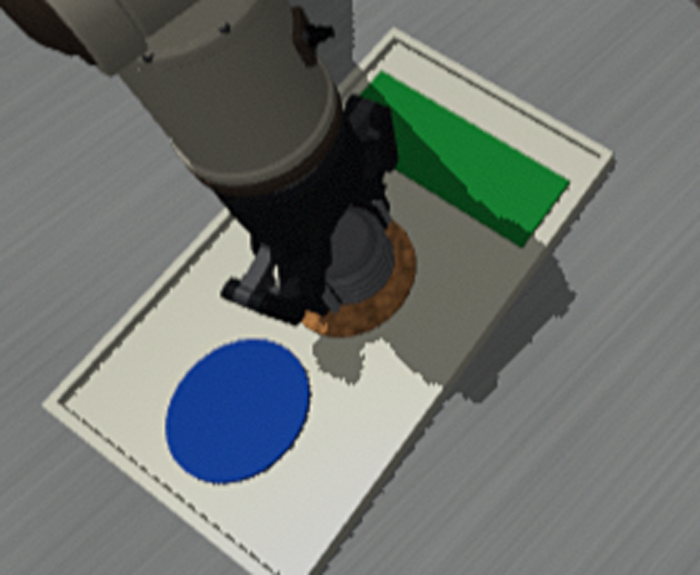

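The scene crop shows the cap just above the cork mat, roughly centred. I'll lower it gently until it touches.

Request:
{"op": "carry_out", "data": {
  "targets": [
    [-0.1, 0.1, 0, 0],
    [0, 0, 0.1, 0],
    [0, 0, 0, 0],
    [0, 0, 0, 0]
  ]
}}

```text
time: 9.35
ee_pos: [575.9, -275.4, 15.4]
ee_rot: [[0.93, 0.367, 0.0], [0.367, -0.93, -0.0], [0.0, 0.0, -1.0]]
wrist_force: [-0.2, -0.8, -0.7]
width: 53.1
grip_force: 31.9
```

Request:
{"op": "carry_out", "data": {
  "targets": [
    [0, 0, 0.1, 0],
    [0, 0, 0, 0],
    [0, 0, 0, 0]
  ]
}}

```text
time: 9.72
ee_pos: [575.9, -275.4, 15.3]
ee_rot: [[0.93, 0.367, -0.0], [0.367, -0.93, -0.001], [-0.0, 0.001, -1.0]]
wrist_force: [-2.6, 0.5, 7.7]
width: 53.3
grip_force: 32.6
```

Request:
{"op": "carry_out", "data": {
  "targets": [
    [0, 0, 0, 0],
    [0, 0, 0, 0],
    [0, 0, 0, 0],
    [0, 0, 0, 0],
    [0, 0, 0, 0],
    [0, 0, -1, 0],
    [0, 0, -2, 0],
    [0, 0, -4, 0],
    [0, 0, -4, 0]
  ],
  "gripper": 100
}}

```text
time: 10.85
ee_pos: [576.2, -275.1, 126.9]
ee_rot: [[0.93, 0.367, 0.001], [0.367, -0.93, -0.0], [0.001, 0.001, -1.0]]
wrist_force: [-0.0, -0.4, -0.3]
width: 85.5
grip_force: 0.0
```

```bash
python3 - <<'E'
from h import *
snap('wrist','w4');print(tool(480.8,160)); s=observe(); print(s['ee_pos'],s['time'],s['wrist_force'],s['ee_rot'])
E
```

```text
[  6.83 -44.18  -0.26]
[ 579.65 -276.04  133.03] 10.9 [0.6  0.8  3.11] [[ 0.93  0.37  0.01]
 [ 0.37 -0.93 -0.  ]
 [ 0.01  0.01 -1.  ]]
```

View pics/w4.png

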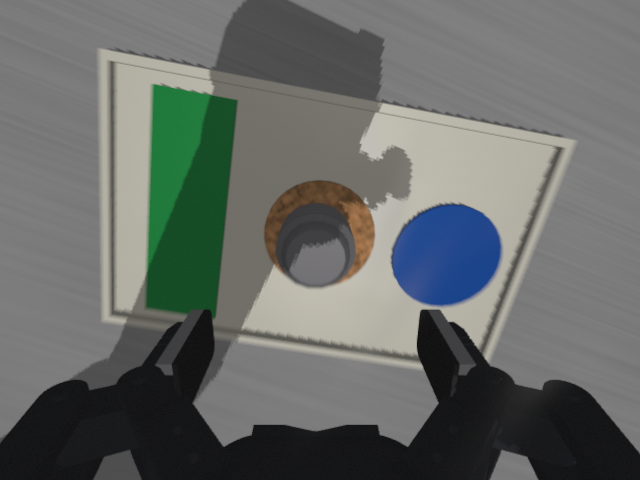

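The cap stands on the cork mat, its top at (317,252) and the mat centre at (320,235). I'll check the offset with rays.

```bash
python3 - <<'E'
from h import *
print(ray('w4',319.5,235,10),ray('w4',316.5,248,55),ray('w4',446.5,254.5,10)); print(tool(480.8,160)); s=observe();print(s['ee_pos'])
# base ring of cap: bottom-most rib edge top at (316,203) ; lower visible edge of ribs
E
```

```text
[ 578.41 -281.26   10.  ] [ 582.19 -276.71   55.  ] [ 600.28 -381.63   10.  ]
[  6.83 -44.18  -0.26]
[ 579.65 -276.04  133.03]
```

Request:
{"op": "carry_out", "data": {
  "targets": [
    [0.65, -4, 0, 0],
    [0.65, -4, 0, 0],
    [0.65, -4, 0, 0],
    [0.65, -4, 0, 0],
    [0.65, -4, 0, 0],
    [0.65, -4, 0, 0],
    [0.65, -4, 0, 0],
    [0.65, -4, 0, 0],
    [0.65, -4, 0, 0],
    [0.65, -4, 0, 0],
    [0.65, -4, 0, 0],
    [0, 0, 0, 0]
  ]
}}

```text
time: 12.4
ee_pos: [480.3, 164.7, 126.1]
ee_rot: [[0.928, 0.373, 0.003], [0.373, -0.928, 0.002], [0.003, -0.001, -1.0]]
wrist_force: [0.1, -0.1, 0.6]
width: 85.4
grip_force: 0.0
```

Request:
{"op": "carry_out", "data": {
  "targets": [
    [0, 0, 0, 0],
    [0, 0, 0, 0]
  ]
}}

```text
time: 12.65
ee_pos: [481.5, 158.8, 124.6]
ee_rot: [[0.931, 0.365, 0.001], [0.365, -0.931, -0.001], [0.0, 0.001, -1.0]]
wrist_force: [0.5, -0.1, 0.7]
width: 85.3
grip_force: 0.0
```

```bash
python3 - <<'E'
from h import *
snap('wrist','w5');print(tool(480.8,160)); s=observe(); print(s['ee_pos'],s['time'])
snap('scene','s5');
im=cv2.imread('pics/s5.png')[300:430,80:280]; 
cv2.imwrite('pics/c5.png',np.hstack([cv2.resize(cv2.imread('pics/w5.png'),(400,300)),cv2.resize(im,(400,300),interpolation=2)]))
E
```

```text
[-0.01 -0.13 -0.  ]
[481.38 158.8  124.46] 12.7
```

View pics/c5.png

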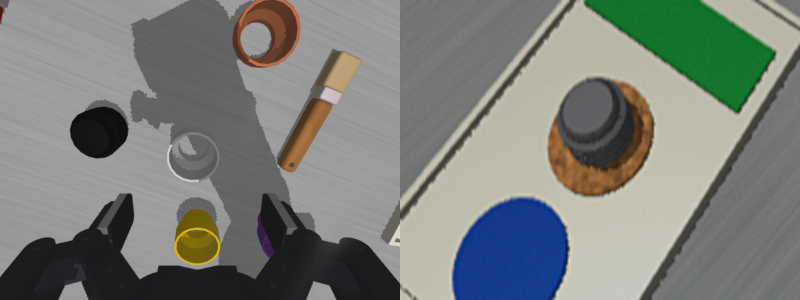

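In the wrist view the steel funnel mouth is at about (309,251) full scale. In the scene crop the cap stands on the cork, its top at about (174,346) full scale. I'll measure both.

```bash
python3 - <<'E'
from h import *
c=ray('w5',308.5,251,50);print(c,tool(c[0],c[1]));print('cap',ray('s5',174,345.9,55))
im=cv2.imread('pics/w5.png'); d=np.load('pics/w5.npz')
E
```

```text
[480.65 162.95  50.  ] [ 0.09 -0.4  -0.  ]
cap [ 573.88 -274.85   55.  ]
```

Request:
{"op": "carry_out", "data": {
  "targets": [
    [0, -0.25, 0, 0],
    [0, 0, 3, 0],
    [0, 0, 3, 0],
    [0, 0, 2, 0],
    [0, 0, 2, 0],
    [0, 0, 1.1, 0],
    [0, 0, 0, 0],
    [0, 0, 0, 0]
  ]
}}

```text
time: 13.75
ee_pos: [480.4, 163.0, 13.9]
ee_rot: [[0.93, 0.367, 0.001], [0.367, -0.93, 0.0], [0.001, 0.0, -1.0]]
wrist_force: [0.6, -0.1, 1.1]
width: 85.2
grip_force: 0.0
```

Request:
{"op": "carry_out", "data": {
  "targets": [
    [0, 0, 0, 0],
    [0, 0, 0, 0],
    [0, 0, 0, 0],
    [0, 0, 0, 0],
    [0, 0, 0, 0],
    [0, 0, 0, 0],
    [0, 0, 0, 0],
    [0, 0, 0, 0]
  ],
  "gripper": 35
}}

```text
time: 14.75
ee_pos: [480.5, 162.7, 14.1]
ee_rot: [[0.93, 0.367, 0.001], [0.367, -0.93, -0.0], [0.001, 0.001, -1.0]]
wrist_force: [-0.6, -0.2, 5.3]
width: 54.6
grip_force: 31.1
```

Request:
{"op": "carry_out", "data": {
  "targets": [
    [0, 0, -1, 0],
    [0, 0, -3, 0],
    [0, 0, -4, 0],
    [0, 0, -3, 0],
    [0, 0, 0, 0]
  ]
}}

```text
time: 15.38
ee_pos: [481.6, 163.2, 125.7]
ee_rot: [[0.93, 0.367, 0.005], [0.367, -0.93, 0.001], [0.005, 0.001, -1.0]]
wrist_force: [0.5, -0.1, -1.4]
width: 54.2
grip_force: 32.4
```

Request:
{"op": "carry_out", "data": {
  "targets": [
    [-0.4, 2.4, 0, 0],
    [-0.8, 4.8, 0, 0],
    [-0.8, 4.8, 0, 0],
    [-0.8, 4.8, 0, 0],
    [-0.8, 4.8, 0, 0],
    [-0.8, 4.8, 0, 0],
    [-0.8, 4.8, 0, 0],
    [-0.8, 4.8, 0, 0],
    [-0.8, 4.8, 0, 0],
    [-0.8, 4.8, 0, 0],
    [-0.8, 4.8, 0, 0],
    [-0.8, 4.8, 0, 0]
  ]
}}

```text
time: 16.88
ee_pos: [596.1, -385.8, 121.4]
ee_rot: [[0.93, 0.367, -0.002], [0.367, -0.93, 0.001], [-0.002, -0.002, -1.0]]
wrist_force: [0.2, -0.0, -2.0]
width: 54.5
grip_force: 32.4
```

Request:
{"op": "carry_out", "data": {
  "targets": [
    [-0.7, 3.9, 0, 0],
    [0, 0, 0, 0],
    [0, 0, 0, 0],
    [0, 0, 0, 0]
  ]
}}

```text
time: 17.38
ee_pos: [604.9, -421.2, 122.8]
ee_rot: [[0.929, 0.369, -0.001], [0.369, -0.929, 0.001], [-0.0, -0.002, -1.0]]
wrist_force: [-0.2, -0.5, -1.7]
width: 54.1
grip_force: 32.4
```

```bash
python3 - <<'E'
from h import *
print(tool(595.3,-376.5)); snap('wrist','w6'); print(tool(595.3,-376.5)); s=observe(); print(s['ee_pos'],s['time'],s['width'])
E
```

```text
[ 0.76 -4.51  0.01]
[ 0.76 -4.54  0.  ]
[ 605.05 -421.51  123.1 ] 17.425 54.34676732408407
```

View pics/w6.png

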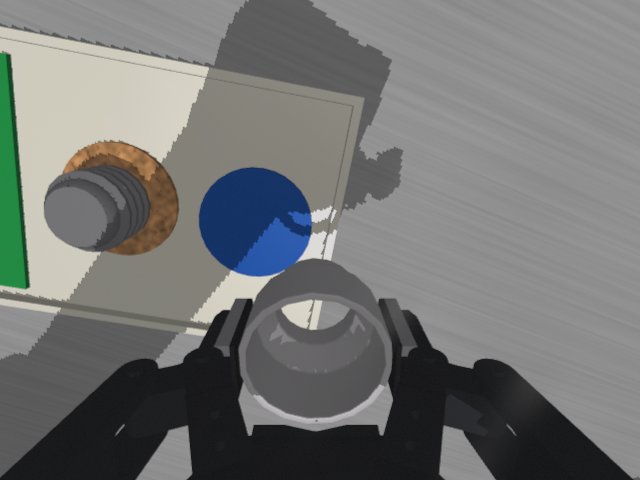

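I overshot by one row. The wrist view shows the funnel held mouth-up at (316,357) and the blue mat at (256,222).

Request:
{"op": "carry_out", "data": {
  "targets": [
    [0.36, -2.3, 0, 0],
    [0.4, -2.23, 0, 0],
    [0, 0, 0, 0],
    [0, 0, 0, 0],
    [0, 0, 0, 0]
  ]
}}

```text
time: 18.05
ee_pos: [595.1, -379.9, 123.3]
ee_rot: [[0.931, 0.366, 0.0], [0.366, -0.931, -0.001], [-0.0, 0.001, -1.0]]
wrist_force: [0.1, -0.5, -1.0]
width: 54.3
grip_force: 32.5
```

```bash
python3 - <<'E'
from h import *
b=ray('w6',256,222,10); f=ray('w6',316,357,123-14+50); print(b,f,b-f); s=observe(); print(s['ee_pos'],tool(595.3,-376.5))
im=grab_frame('wrist'); hsv=cv2.cvtColor(im,cv2.COLOR_RGB2HSV); m=cv2.inRange(hsv,np.array((105,120,40)),np.array((122,255,255))); p=np.argwhere(m); print(p.min(0),p.max(0))
E
```

```text
[ 597.59 -377.19   10.  ] [ 606.8  -421.25  159.  ] [  -9.21   44.06 -149.  ]
[ 595.06 -379.91  123.32] [ 0.15 -0.31 -0.  ]
[176 256] [272 366]
```

Request:
{"op": "carry_out", "data": {
  "targets": [
    [0.15, -0.25, 0, 0],
    [0, 0, 3, 0],
    [0, 0, 3, 0],
    [0, 0, 2, 0],
    [0, 0, 1, 0],
    [0, 0, 0.6, 0],
    [0, 0, 0.2, 0],
    [0, 0, 0, 0],
    [0, 0, 0, 0],
    [0, 0, 0, 0]
  ]
}}

```text
time: 19.35
ee_pos: [596.0, -375.9, 25.9]
ee_rot: [[0.93, 0.367, 0.001], [0.367, -0.93, -0.0], [0.0, 0.001, -1.0]]
wrist_force: [-1.4, -0.5, -1.6]
width: 54.5
grip_force: 32.5
```

Request:
{"op": "carry_out", "data": {
  "targets": [
    [0, 0, 0.1, 0],
    [0, 0, 0, 0],
    [0, 0, 0, 0]
  ]
}}

```text
time: 19.73
ee_pos: [595.7, -375.7, 24.3]
ee_rot: [[0.93, 0.367, -0.0], [0.367, -0.93, 0.0], [-0.0, -0.0, -1.0]]
wrist_force: [0.2, -0.9, -1.5]
width: 54.1
grip_force: 32.5
```

Request:
{"op": "carry_out", "data": {
  "targets": [
    [0, 0, 0.1, 0],
    [0, 0, 0, 0],
    [0, 0, 0, 0]
  ]
}}

```text
time: 20.1
ee_pos: [595.7, -375.7, 24.2]
ee_rot: [[0.93, 0.367, -0.0], [0.367, -0.93, -0.0], [-0.0, 0.0, -1.0]]
wrist_force: [-3.1, 1.2, 5.5]
width: 54.4
grip_force: 33.0
```

Contact at 5.5 N, so I'll release, rise, and move toward the brush at (566.5,45), turning the tool so its x axis is near 0°.

Request:
{"op": "carry_out", "data": {
  "targets": [
    [0, 0, 0, 0],
    [0, 0, 0, 0],
    [0, 0, 0, 0],
    [0, 0, 0, 0],
    [0, 0, 0, 0],
    [0, 0, -1, 0],
    [0, 0, -3, 0],
    [0, 0, -4, 0],
    [0, 0, -3, 0]
  ],
  "gripper": 100
}}

```text
time: 21.22
ee_pos: [596.5, -375.8, 136.0]
ee_rot: [[0.93, 0.367, 0.002], [0.367, -0.93, -0.001], [0.002, 0.002, -1.0]]
wrist_force: [-0.8, -1.1, -0.2]
width: 85.4
grip_force: 0.0
```

Request:
{"op": "carry_out", "data": {
  "targets": [
    [1, -4, 0, 0],
    [1, -4, 0, 0],
    [1, -4, 0, 0],
    [1, -4, 0, 0],
    [1, -4, 0, 0],
    [1, -4, 0, 0],
    [1, -4, 0, 0],
    [1, -4, 0, 0],
    [1, -4, 0, 0],
    [1, -4, 0, 0],
    [0, 0, 0, 0],
    [0, 0, 0, 0]
  ]
}}

```text
time: 22.72
ee_pos: [542.3, 32.8, 133.9]
ee_rot: [[0.93, 0.367, 0.001], [0.367, -0.93, -0.001], [0.001, 0.001, -1.0]]
wrist_force: [0.2, -1.5, -0.1]
width: 85.3
grip_force: 0.0
```

```bash
python3 - <<'E'
from h import *
snap('wrist','w7');print(tool(566.5,45)); s=observe(); print(s['ee_pos'],s['time'])
snap('scene','s7');
im=cv2.imread('pics/s7.png')[300:450,80:280]; 
cv2.imwrite('pics/c7.png',np.hstack([cv2.resize(cv2.imread('pics/w7.png'),(400,300)),cv2.resize(im,(400,300),interpolation=2)]))
E
```

```text
[ 2.74 -0.33  0.  ]
[542.25  31.92 133.64] 22.775
```

View pics/c7.png

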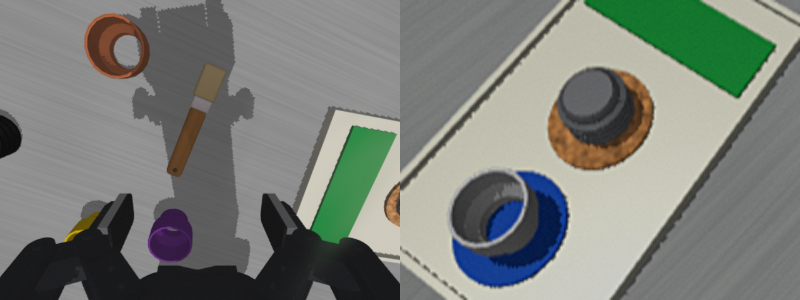

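Both parts stand on their mats. In the wrist view the brush tail is at about (279,277) and the bristle tip at about (343,107) full scale.

```bash
python3 - <<'E'
from h import *
print('funnel',ray('s7',126,404,60))
hsv=cv2.cvtColor(cv2.imread('pics/w7.png'),cv2.COLOR_BGR2HSV)
m=cv2.inRange(hsv,np.array((5,60,40)),np.array((30,255,255))); m[:,:240]=0;m[:,380:]=0;m[300:]=0
m=cv2.morphologyEx(m,cv2.MORPH_OPEN,np.ones((3,3)))
p=np.argwhere(m)[:,::-1]; w=np.array([ray('w7',u,v,20)[:2] for u,v in p],np.float32)
r=cv2.minAreaRect(w);print(len(p),r,p.min(0),p.max(0)); print(tool(*r[0]))
w=w[np.linalg.norm(w-[523,43],axis=1)<35]; e=np.linalg.eigh(np.cov(w.T))[1][:,1]; print(w.mean(0),np.degrees(np.arctan(e[1]/e[0])))
E
```

```text
funnel [ 598.24 -373.69   60.  ]
4938 ((564.73291015625, 46.04095458984375), (25.415647506713867, 138.3690185546875), 89.6871109008789) [267 101] [361 282]
[ 2.62 -0.52 -0.  ]
[528.34  46.37] -0.6071452621269254
```

Request:
{"op": "carry_out", "data": {
  "targets": [
    [2.65, -0.45, 0, 0.09],
    [0, 0, 0, 0.09],
    [0, 0, 0, 0.09],
    [0, 0, 0, 0.09],
    [0, 0, 3, 0],
    [0, 0, 3, 0],
    [0, 0, 3, 0],
    [0, 0, 0, 0],
    [0, 0, 0, 0],
    [0, 0, 0, 0]
  ]
}}

```text
time: 24.08
ee_pos: [566.1, 46.9, 44.8]
ee_rot: [[1.0, 0.015, 0.002], [0.015, -1.0, 0.0], [0.002, -0.0, -1.0]]
wrist_force: [-0.3, -0.6, -0.1]
width: 85.2
grip_force: 0.0
```

```bash
python3 - <<'E'
from h import *
snap('wrist','w8'); s=observe(); print(s['ee_pos'],s['ee_rot'],s['q'],s['time'],tool(565.5,45.5))
E
```

```text
[566.02  46.93  44.7 ] [[ 1.    0.02  0.  ]
 [ 0.02 -1.   -0.  ]
 [ 0.    0.   -1.  ]] [ 0.33  0.66 -0.6   1.88  0.53  0.76 -2.12] 24.125 [-0.05  0.14 -0.  ]
```

View pics/w8.png

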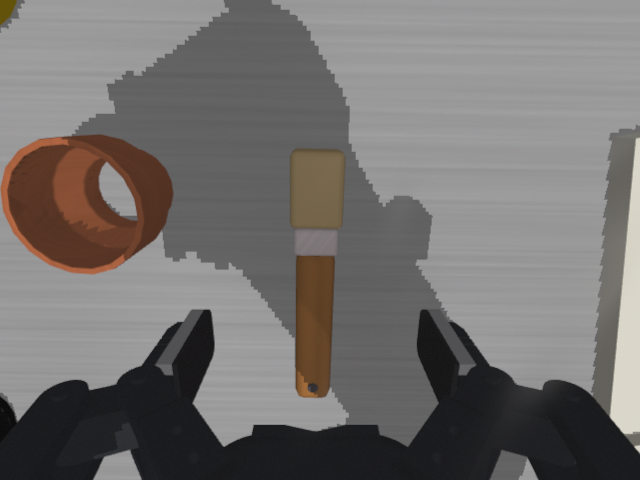

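The brush is centred between the fingers and aligned, with its tip at (318,150) and tail at (313,397).

```bash
python3 - <<'E'
from h import *
print(ray('w8',318,150,20),ray('w8',313,397,22),observe()['ee_pos'])
E
```

```text
[634.55  46.33  20.  ] [497.1   46.75  22.  ] [566.02  46.93  44.7 ]
```

Request:
{"op": "carry_out", "data": {
  "targets": [
    [0, 0, 2, 0],
    [0, 0, 1, 0],
    [0, 0, 0.7, 0],
    [0, 0, 0.35, 0],
    [0, 0, 0, 0],
    [0, 0, 0, 0]
  ]
}}

```text
time: 24.88
ee_pos: [565.2, 47.1, 3.1]
ee_rot: [[1.0, 0.016, 0.001], [0.016, -1.0, 0.0], [0.001, -0.0, -1.0]]
wrist_force: [0.4, 0.4, -0.7]
width: 85.7
grip_force: 0.0
```

Request:
{"op": "carry_out", "data": {
  "targets": [
    [0, 0, 0, 0],
    [0, 0, 0, 0],
    [0, 0, 0, 0],
    [0, 0, 0, 0],
    [0, 0, 0, 0],
    [0, 0, 0, 0],
    [0, 0, 0, 0],
    [0, 0, 0, 0],
    [0, 0, 0, 0],
    [0, 0, 0, 0]
  ],
  "gripper": 5
}}

```text
time: 26.12
ee_pos: [565.2, 47.1, 3.0]
ee_rot: [[1.0, 0.016, 0.001], [0.016, -1.0, 0.0], [0.001, -0.0, -1.0]]
wrist_force: [0.2, -0.2, 4.4]
width: 19.2
grip_force: 31.2
```

Request:
{"op": "carry_out", "data": {
  "targets": [
    [0, 0, -1, 0],
    [0, 0, -3, 0],
    [0, 0, -3, 0],
    [0, 0, -2, 0],
    [-0.23, 3.8, 0, 0],
    [-0.23, 3.8, 0, 0],
    [-0.23, 3.8, 0, 0],
    [-0.23, 3.8, 0, 0],
    [-0.22, 3.8, 0, 0],
    [-0.22, 3.7, 0, 0],
    [0, 0, 0, -0.0925],
    [0, 0, 0, -0.0925]
  ]
}}

```text
time: 27.62
ee_pos: [554.1, -181.0, 92.6]
ee_rot: [[0.98, 0.201, -0.001], [0.201, -0.98, 0.0], [-0.001, -0.0, -1.0]]
wrist_force: [-0.2, 0.2, 0.1]
width: 19.4
grip_force: 30.7
```

Request:
{"op": "carry_out", "data": {
  "targets": [
    [0, 0, 0, 0],
    [0, 0, 0, 0],
    [0, 0, 0, 0]
  ]
}}

```text
time: 28.0
ee_pos: [554.8, -180.0, 92.8]
ee_rot: [[0.98, 0.199, -0.0], [0.199, -0.98, -0.0], [-0.0, 0.0, -1.0]]
wrist_force: [0.5, 0.4, -1.4]
width: 19.5
grip_force: 30.7
```

```bash
python3 - <<'E'
from h import *
snap('wrist','w9'); s=observe(); print(s['ee_pos'],s['ee_rot'],s['width'],s['time'],tool(555.1,-180.2))
E
```

```text
[ 554.89 -179.99   92.84] [[ 0.98  0.2  -0.  ]
 [ 0.2  -0.98 -0.  ]
 [-0.    0.   -1.  ]] 19.448609389564577 28.05 [0.02 0.02 0.  ]
```

View pics/w9.png

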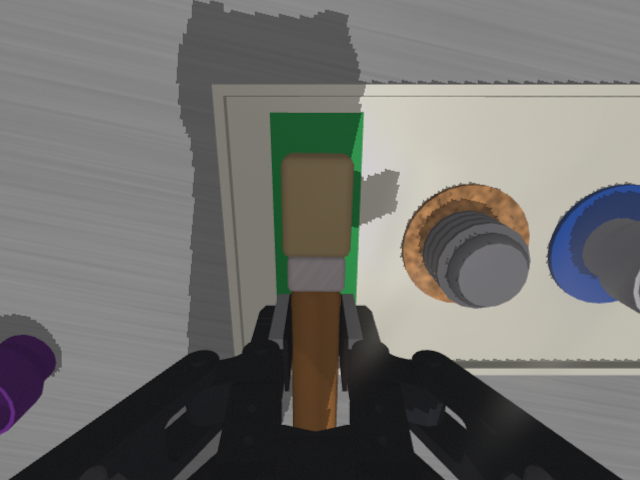

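The brush is held level over the green mat, parallel to it, with the mat's far edge at (317,113).

Request:
{"op": "carry_out", "data": {
  "targets": [
    [0, 0, 3, 0],
    [0, 0, 2, 0],
    [0, 0, 1.5, 0],
    [0, 0, 0.7, 0],
    [0, 0, 0.4, 0],
    [0, 0, 0.2, 0],
    [0, 0, 0, 0],
    [0, 0, 0, 0],
    [0, 0, 0, 0]
  ]
}}

```text
time: 29.18
ee_pos: [555.1, -180.3, 15.2]
ee_rot: [[0.98, 0.199, 0.001], [0.199, -0.98, -0.0], [0.001, 0.0, -1.0]]
wrist_force: [0.6, -0.5, -0.8]
width: 19.0
grip_force: 30.6
```

Request:
{"op": "carry_out", "data": {
  "targets": [
    [0, 0, 0.1, 0],
    [0, 0, 0, 0],
    [0, 0, 0, 0]
  ]
}}

```text
time: 29.55
ee_pos: [554.8, -180.2, 13.8]
ee_rot: [[0.98, 0.199, -0.0], [0.199, -0.98, 0.0], [-0.0, -0.0, -1.0]]
wrist_force: [0.2, -0.4, -0.8]
width: 19.7
grip_force: 30.6
```

Request:
{"op": "carry_out", "data": {
  "targets": [
    [0, 0, 0.1, 0],
    [0, 0, 0, 0],
    [0, 0, 0, 0]
  ]
}}

```text
time: 29.92
ee_pos: [555.0, -180.2, 13.0]
ee_rot: [[0.98, 0.199, 0.0], [0.199, -0.98, -0.0], [0.0, 0.0, -1.0]]
wrist_force: [-1.1, -0.4, 3.7]
width: 19.1
grip_force: 31.0
```

```bash
python3 - <<'E'
from h import *
a=ray('w9',317,113,10);t=ray('w9',318,155,92.8-3+20); print(a-85*np.array([.98,.2,0]),t-70*np.array([.98,.2,0]))
E
```

```text
[ 555.42 -181.36   10.  ] [ 555.11 -181.23  109.8 ]
```

Request:
{"op": "carry_out", "data": {
  "targets": [
    [0, 0, 0, 0],
    [0, 0, 0, 0],
    [0, 0, 0, 0],
    [0, 0, 0, 0],
    [0, 0, 0, 0],
    [0, 0, -1, 0],
    [0, 0, -3, 0],
    [0, 0, -4, 0],
    [0, 0, -4, 0]
  ],
  "gripper": 60
}}

```text
time: 31.05
ee_pos: [554.8, -180.0, 134.6]
ee_rot: [[0.98, 0.2, 0.0], [0.2, -0.98, 0.0], [0.0, -0.0, -1.0]]
wrist_force: [0.0, -0.8, 0.2]
width: 51.0
grip_force: 0.0
```

Request:
{"op": "carry_out", "data": {
  "targets": [
    [-1, -4, 0, 0],
    [-1, -4, 0, 0],
    [-1, -4, 0, 0],
    [-1, -4, 0, 0],
    [0, 0, 0, 0],
    [0, 0, 0, 0]
  ]
}}

```text
time: 31.8
ee_pos: [484.4, -31.9, 133.4]
ee_rot: [[0.98, 0.2, 0.001], [0.2, -0.98, -0.001], [0.001, 0.001, -1.0]]
wrist_force: [0.5, 0.0, -0.2]
width: 51.6
grip_force: 0.0
```

```bash
python3 - <<'E'
from h import *
snap('scene','s9')
im=cv2.imread('pics/s9.png')[100:480,40:480]; cv2.imwrite('pics/c9.png',cv2.resize(im,(690,596),interpolation=2))
E
```

```text
(no output)
```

View pics/c9.png

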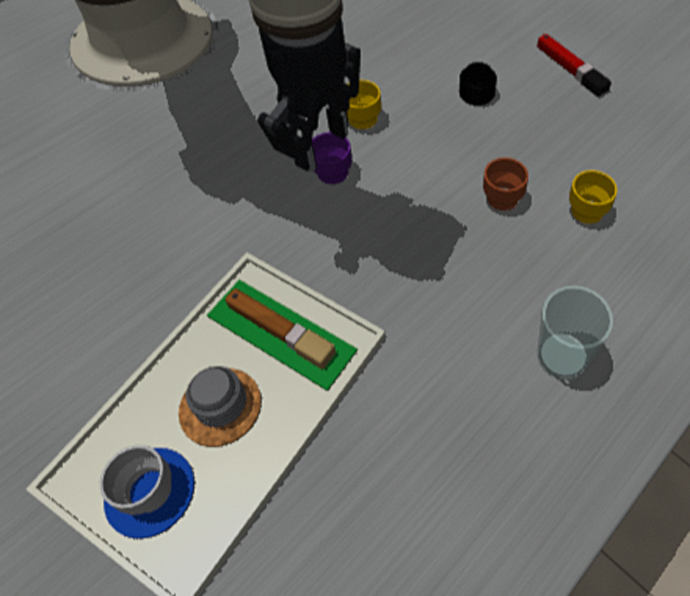

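The picture shows all three parts on their mats, the others where they were, and the robot clear.

```bash
python3 -c "from bench import *; print(finish_job())"
```

```text
the job is handed in; nothing more can be done
None
```

I handed the job in at about 32 s: the grey cap is on the cork mat, the steel funnel mouth up on the blue mat and the wooden brush along the green mat, the cap and funnel about 4 mm off centre by the images, and the other things not moved.

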